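# Drop the used spark plugs into the soaking jar

## Robot

A 6-joint arm with a two-finger parallel gripper is mounted at the origin on the work surface. World frame = base frame: x ahead of the robot, y to its left, z up, the work surface at z = 0. Lengths are in mm, angles in rad, forces in N, time in s.
With the tool pointing down it reaches from about 275 to 750 mm from the base axis. Payload 10.2 kg.
Tool frame: the origin (TCP) lies midway between the tips of the shut fingers; the grasp point (between the pads) lies env.pinch_z behind it (env.pinch_z is the distance from the TCP to the grasp point, in mm); z points along the fingers, y is the line along which they close (so a half turn about z gives the same grasp; the last joint's range is limited). The gripper opens to 85 mm and grips with 20 to 120 N. Pads are 22 mm wide; open, the fingers measure 114 mm over their backs; the gripper's body (76 mm by 85 mm) begins 54 mm behind the grasp point. The pads swing forward as they close: fully open they stand 13 mm farther back than shut.
Start: joints at [-1.438, 0.313, 1.498, -0, 1.331, -0.223], TCP at [182.866, -492.129, 231.294] pointing down, gripper open.
Joint ranges: [-2.94, 2.94], [-0.97, 2.17], [0.19, 2.56], [-1.23, 4.37], [0.02, 3.11], [-2.88, 2.88]. Speed limits (rad/s): [2.39, 2.39, 3.01, 3.14, 3.14, 3.14].

## Interface

Orientations are given as a unit quaternion [w, x, y, z].
In Python, from cell import env, claw, readout, optics gives the robot as it stands. Calls block until the motion is done:
- env.movep(position, orientation): joint-space move of the TCP to a pose.
- env.move_straight(position, vel=150, attitude=None, threshold=None): straight line of the TCP; attitude=None keeps the orientation; vel is the mean speed in mm/s. With threshold (N) it stops when the force on the tool has changed by that much, and returns True; else False.
- env.goto_joints(angles): joint-space move.
- claw.open_jaws() and claw.clamp(squeeze=None): open the fingers fully, or close them until they stop; squeeze is the grip in N (None keeps the last).
- env.sleep(seconds).
- env.ik(position, orientation): joint angles nearest the present ones, or None.
- readout.get_state(): the state.
- optics.snapshot(name): name is "side" or "top"; returns the picture (480x640x3 uint8, blue, green, red); there is no depth.
- optics.camera_model(name): a dict with "intrinsics" (3x3 intrinsics, pixels), "k1" (the pictures are not rectified: a ray, as slopes to the right and down, at radius r is drawn at 1 + k1 r^2 times it, then the intrinsics apply), "T" (4x4, takes a point from camera to world coordinates). Camera axes: x right, y down, z forward; pixel columns grow to the right and rows downward; lengths in mm; the calibration is good to about 2 mm. A picture is of the moment at which its call begins. camera_model takes no time and is no camera call.
A pose or a line that the arm cannot do raises env.IKError and nothing moves.
- env.sign_off(): hands the job in; it is judged then, once.
The state is a dict: "t": time; "joint_pos": joint angles; "joint_velocities": joint speeds; "joint_efforts": joint torques, N m; "eef_pos": TCP position; "tcp_rot": TCP orientation; "ft_force": force on the tool from outside, world axes, zero at the start; "ft_torque": the same for the moment, N m; "opening": opening from 0.0 (shut) to 1.0 (fully open); "finger_force": force on a finger pad.
Only numpy, scipy, OpenCV 4.12 (cv2) and the standard library are available. Lean on these libraries where they do the work, as an engineer would, in place of code of your own. Each camera call takes 0.05 s, during which the arm holds its last target. There are 200 camera calls.

## Task

Swing the soaking jar's swivel cover clear of its mouth, then take the three used spark plugs from the rack and drop them one at a time down the narrow neck into the jar. Finally swing the cover back until it is fully home over the mouth; leave the two bolts in the rack and everything else on the bench as they are.

Things in the scene. Friction and masses are not known exactly. Their poses are not given: they have to be found in the camera images.
- jar: clear soaking jar, fixed to the bench: body dia 140 with a sloping shoulder from 125 to 153 mm up, then a narrow straight neck, outer dia 46, inner dia about 38, from 153 up to the rim at 190 mm. Origin: centre of its underside; z up. Dark steel clamp ring dia 51 round the neck, 3 to 25 mm below the rim, with the cover's pivot bracket on its +x side
- jar_mouth (a point): centre of the jar's open mouth, at the rim, 190 mm above the bench
- jar_in (a point): centre of the jar's inside floor, 5 mm above the bench; inside dia about 132, with a pointed dome 44 mm high in the middle of the floor
- cover (a joint): swivel cover of the jar, a flat aluminium disc dia 48, 3 mm thick, that lies 2 mm above the rim and turns level about the upright pivot. 0 = centred on the mouth (stop), growing anticlockwise seen from above to 2.2 rad (stop); mouth wholly clear from about 1.05 rad. It stays where it is left (stiff: about 1 N at the knob)
- cover_pivot (a point): axis of the swivel cover, 45 mm from the mouth's centre, at the level of the disc's underside (192 mm above the bench); the pivot stands up to 7 mm above this
- cover_knob (a point): point on the black upright knob in the middle of the cover disc: knob dia 14, standing from 3 to 39 mm above the disc's underside; this point is on its axis, 27 mm above the disc's underside (12 mm below the knob's top, 24 mm above the disc) and 45 mm from the pivot axis; it moves with the cover
- rack: aluminium rack fixed to the bench, 60 (its x) by 250 (its y) by 30 mm high, with five dia 17 through holes in a row at y = -100, -50, 0, 50, 100 mm holding the three plugs and the two bolts in any order. Origin: centre of its underside; z up
- plug_0_center (a point): centre (half-way up) of a used spark plug, one of three alike, 76 mm, 50 g +-30 %, upright in a rack hole, thread down. From the centre along its z (up): thread dia 13 from -38 to -19; collar and hex body to 24 mm wide from -19 to 2; white insulator dia 12 from 2 to 30 (grip here); terminal dia 8 to 38. The collar rests on the rack, only the thread is in the hole: lift 25 mm to free it
- plug_1_center (a point): centre (half-way up) of a used spark plug, one of three alike, 76 mm, 50 g +-30 %, upright in a rack hole, thread down. From the centre along its z (up): thread dia 13 from -38 to -19; collar and hex body to 24 mm wide from -19 to 2; white insulator dia 12 from 2 to 30 (grip here); terminal dia 8 to 38. The collar rests on the rack, only the thread is in the hole: lift 25 mm to free it
- plug_2_center (a point): centre (half-way up) of a used spark plug, one of three alike, 76 mm, 50 g +-30 %, upright in a rack hole, thread down. From the centre along its z (up): thread dia 13 from -38 to -19; collar and hex body to 24 mm wide from -19 to 2; white insulator dia 12 from 2 to 30 (grip here); terminal dia 8 to 38. The collar rests on the rack, only the thread is in the hole: lift 25 mm to free it
- bolt_0_center (a point): centre of a flanged hexagon bolt standing head up in a rack hole: 36 mm long, head 20 mm across, flange dia 24, its top only 14 mm above the rack. Not part of the job: stays in the rack
- bolt_1_center (a point): centre of a flanged hexagon bolt standing head up in a rack hole: 36 mm long, head 20 mm across, flange dia 24, its top only 14 mm above the rack. Not part of the job: stays in the rack
- socket: loose steel spanner socket, a ring dia 28, 30 mm high, standing on the bench; leave it. Origin: centre of its underside
- tin: loose small dark tin, dia 52, 45 mm high; leave it. Origin: centre of its underside
- oil: loose white oil bottle, dia 70, 190 mm high, standing at the left side; leave it. Origin: centre of its underside
- driver: loose screwdriver lying beyond the work area; leave it
- spanner: loose spanner lying beyond the work area; leave it
Not all that is in view belongs to the job. What is shaped like the part that bears plug_0_center but brown or green is not meant.

How it is judged:
By the outcome, as a careful person would: the job done as asked, in the order asked, and still so for the second after the job is handed in, with the robot touching nothing.
It also fails if it takes over 72 s, if anything falls off the work surface, if the arm or the gripper's body presses on something with over 40 N, if the wrist force passes 120 N, or if a joint passes its speed limit or range.

## Working session

There is one attempt and no reset: what is moved stays moved. The work goes in short steps, each a Python script; the robot and the scene stay as the last script left them, time stands still between calls to the robot, and variables do not carry over. Pictures are saved under pics/ and viewed, at most 10 in all, crops included, and the job is handed in when it is done.

```bash
mkdir -p pics; ls
python3 - <<'E'
from cell import env,claw,readout,optics
import cv2
for n in("side","top"):
    cv2.imwrite(f"pics/{n}0.png",optics.snapshot(n)); print(n,optics.camera_model(n))
print(env.pinch_z, readout.get_state())
E
```

```text
pics
side {'intrinsics': array([[501.00445013,   0.        , 319.51349173],
       [  0.        , 501.00445013, 238.09647902],
       [  0.        ,   0.        ,   1.        ]]), 'k1': 0.03593536428317928, 'T': array([[-8.69423234e-01, -2.83311242e-01,  4.04769047e-01,
         2.12657204e+02],
       [-4.93521858e-01,  5.36510335e-01, -6.84538412e-01,
         7.39409633e+02],
       [-2.32253492e-02, -7.94915971e-01, -6.06274840e-01,
         7.44391948e+02],
       [ 0.00000000e+00,  0.00000000e+00,  0.00000000e+00,
         1.00000000e+00]])}
top {'intrinsics': array([[568.71087166,   0.        , 312.6236413 ],
       [  0.        , 568.71087166, 238.10317692],
       [  0.        ,   0.        ,   1.        ]]), 'k1': -0.09841814436004268, 'T': array([[ 2.41368352e-02, -9.97593017e-01,  6.50045023e-02,
         5.46004312e+02],
       [-9.99349031e-01, -2.58210609e-02, -2.51949800e-02,
         9.88623485e+01],
       [ 2.68128213e-02, -6.43540593e-02, -9.97566854e-01,
         1.39090714e+03],
       [ 0.00000000e+00,  0.00000000e+00,  0.00000000e+00,
         1.00000000e+00]])}
18.700000000000003 {'t': 0.1, 'joint_pos': array([-1.43839459e+00,  3.13385039e-01,  1.49835198e+00,  1.99499379e-05,
        1.33098602e+00, -2.23392698e-01]), 'joint_velocities': array([-0.00090535, -0.00134918, -0.00143844, -0.00018793,  0.00092101,
        0.00146443]), 'joint_efforts': array([ 4.35930473e-03, -4.12897432e+01, -2.60141158e+01, -1.36238505e-04,
        2.98278756e-03, -3.36567680e-07]), 'eef_pos': array([ 182.84284017, -491.8946871 ,  230.80034535]), 'tcp_rot': array([-5.64166359e-04,  9.84218240e-01,  1.76958005e-01,  3.53829527e-05]), 'ft_force': array([ 0.37166266, -0.05270457,  0.4906228 ]), 'ft_torque': array([ 0.02164404, -0.06452269,  0.00799088]), 'finger_force': 0.0, 'opening': 1.0007968684268338}
```

View pics/top0.png

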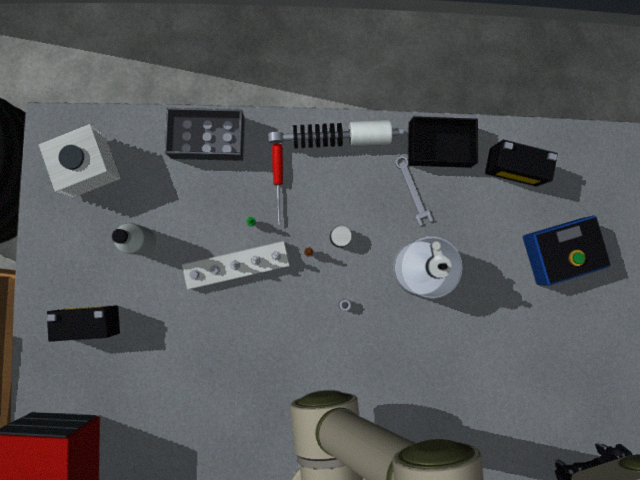

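View pics/side0.png

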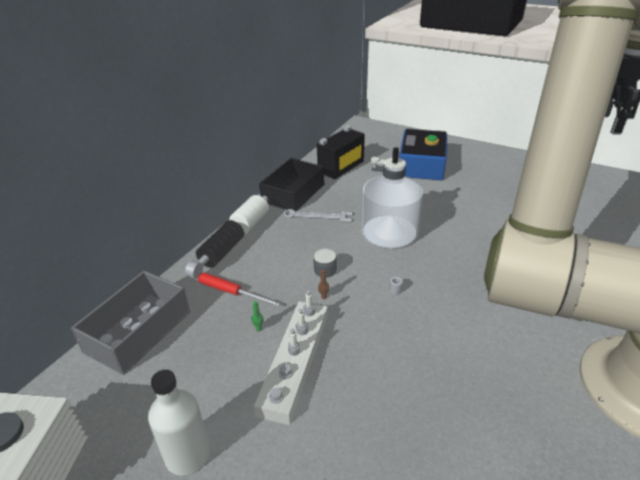

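The top view shows the rack from about (183,275) to (290,255), the jar at (430,268) with its knob near (441,266), the tin at (340,237) and the socket at (345,305). In the side view the rack row has three tall items at (309,302), (302,322) and (294,343), which are plug candidates. Two low ones at (286,370) and (277,394) look like bolts. Green (257,318) and brown (323,285) plug shapes stand off the rack and are decoys. I'll enlarge to confirm.

Run:
```python
import cv2,numpy as np
t=cv2.imread("pics/top0.png");s=cv2.imread("pics/side0.png")
r=lambda i,x,y,w,h,f:cv2.resize(i[y:y+h,x:x+w],(w*f,h*f),interpolation=cv2.INTER_CUBIC)
a=np.hstack([r(s,255,280,80,150,4),r(s,350,140,80,150,4)])[:600]
b=np.hstack([r(t,175,230,130,70,3)[:210],r(t,390,228,90,70,3)])
cv2.imwrite("pics/c1.png",a)
cv2.imwrite("pics/c2.png",np.hstack([r(t,178,232,66*2,80,3),r(t,390,230,80,80,3)]))
```

```text
(no output)
```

View pics/c1.png

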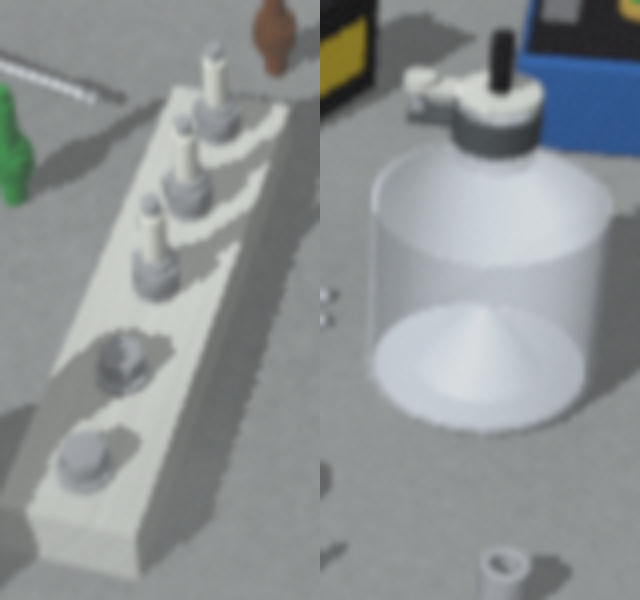

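View pics/c2.png

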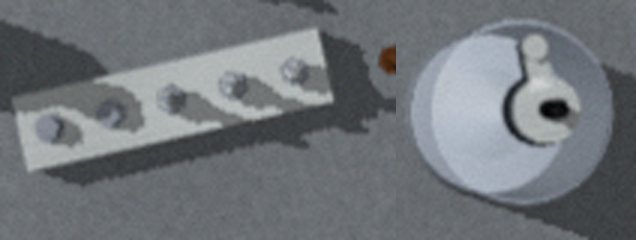

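The crops confirm it. Three white-insulator plugs stand in the three holes nearest the jar (terminal tops in side view ≈(308,292), (301,311), (292,331)). The two bolts are in the left holes, and the green and brown items stand off the rack. The cover is over the mouth, with its pivot at top-view (436,246) and knob at (442,267). Next I'll measure.

```bash
cat > h.py <<'E'
from cell import env,claw,readout,optics
import cv2,numpy as np
from scipy.optimize import brentq
def ray(n,p):
    m=optics.camera_model(n);K=m["intrinsics"]
    d=np.array([(p[0]-K[0,2])/K[0,0],(p[1]-K[1,2])/K[1,1]]);rd=np.hypot(*d)
    r=brentq(lambda r:r*(1+m["k1"]*r*r)-rd,0,1.5); d=d*(r/rd if rd>0 else 1)
    return m["T"][:3,3],m["T"][:3,:3]@np.array([*d,1])
def onz(n,p,z):
    o,d=ray(n,p); return (o+d*(z-o[2])/d[2])[:2]
def tri(pt,ps):
    A=[];b=[]
    for n,p in(("top",pt),("side",ps)):
        o,d=ray(n,p);d=d/np.linalg.norm(d);P=np.eye(3)-np.outer(d,d);A.append(P);b.append(P@o)
    x=np.linalg.lstsq(np.vstack(A),np.hstack(b),rcond=None)[0]
    return x,[np.linalg.norm(A[i]@x-b[i]) for i in(0,1)]
def q(a):  # tool down, finger-closing line at world angle a
    f=(a+np.pi/2)/2; return np.array([0,np.cos(f),np.sin(f),0])
E
python3 - <<'E'
from h import *
np.set_printoptions(precision=1,suppress=True)
t=cv2.imread("pics/top0.png");s=cv2.imread("pics/side0.png")
c=[(178+x/3,232+y/3) for x,y in[(13,103),(320,28),(332,102),(28,170)]]
w=np.array([onz("top",p,30) for p in c]);print("rack",w.tolist(),"sides",[np.linalg.norm(w[i]-w[i-1]) for i in range(4)])
ctr=w.mean(0);u=(w[1]+w[2]-w[0]-w[3]);u/=np.linalg.norm(u);print("ctr",ctr,"u",u)
for k in(0,50,100):print("hole",k,ctr+u*k)
for p in[(308.2,291.5),(301,310.5),(292.5,330.5)]:print("plugtop side z87",onz("side",p,87))
for p in[(178+x/3,232+y/3) for x,y in[(171,95),(233,82),(294,68)]]:print("top view z~80",onz("top",p,80))
# jar
print("knob side z231",onz("side",(395.75,148.5),231),"top",onz("top",(442.3,266.7),229),tri((442.3,266.7),(395.75,148.5)))
print("pivot",onz("top",(436.3,245.7),199),"side",onz("side",((420-320)/4+350,140+76/4),199))
hs=cv2.cvtColor(t,cv2.COLOR_BGR2HSV)
m=((hs[...,2]<45)).astype(np.uint8);m[:250]=0;m[282:]=0;m[:,:425]=0;m[:,455:]=0
for i,st in enumerate(cv2.connectedComponentsWithStats(m)[2][1:]):print(st,cv2.connectedComponentsWithStats(m)[3][i+1])
print("brown",onz("top",(308.5,252),60),"tin",onz("top",(341,236),45))
# jar body circle at z~125, crop circle x412..612,y20..204
print("body",onz("top",(390+(512-396)/3,230+112/3),125), [onz("top",(390+(x-396)/3,230+112/3),125) for x in(412,612)])
E
```

```text
rack [[559.050124064528, 374.19596232427773], [625.2006678510229, 131.27169464949296], [566.4242636590873, 120.12502066940927], [506.1732992138257, 360.32418143918113]] sides [np.float64(54.6661221527188), np.float64(251.76992328032247), np.float64(59.824025529481574), np.float64(247.6404965894853)]
ctr [564.2 246.5] u [ 0.3 -1. ]
hole 0 [564.2 246.5]
hole 50 [576.9 198.1]
hole 100 [589.5 149.7]
plugtop side z87 [588.  152.7]
plugtop side z87 [574.1 201.9]
plugtop side z87 [562.1 250.2]
top view z~80 [567.9 242.9]
top view z~80 [579.1 195.7]
top view z~80 [591.  149.2]
knob side z231 [ 567.4 -198.9] top [ 569.5 -199.7] (array([ 568.6, -199.8,  230.3]), [np.float64(0.8980400363397123), np.float64(0.8980400363389939)])
pivot [ 614.3 -194. ] side [ 611.1 -189.7]
[427 262   1   2   2] [427.  262.5]
[438 264   9   5  38] [442.3 266.1]
[427 269   3   5   6] [427.8 271.3]
brown [599.9  74.1] tin [640.5  -2.5]
body [ 569.5 -195.3] [array([ 567.8, -119.8]), array([ 571.2, -271.7])]
```

```bash
cat >> h.py <<'E'
KN=np.array([568.5,-199.5]);PV=np.array([613.,-192.]);RAD=KN-PV;A0=np.arctan2(*RAD[::-1])
TZ=202
def knob(th,extra=0): # TCP target at cover angle th, and quaternion of tool
    a=A0+th; return np.array([*(PV+45*np.array([np.cos(a),np.sin(a)])),TZ+extra])
def kq(th,flip): return q(A0+th+np.pi/2+flip*np.pi)
HOLES=[np.array([589.5,150.5]),np.array([576.5,198.5]),np.array([564.5,247.])]
RA=np.arctan2(48.3,12.7) # rack short axis... angle set below
RX=np.arctan2(12.7,48.3) # rack x axis world angle
E
python3 - <<'E'
from h import *
np.set_printoptions(precision=2,suppress=True)
for f in(-1,0,1):
    for th in(0,1,2.0): print(f,th,env.ik(knob(th),kq(th,f)))
for f in(-1,0,1): print("plug",f,env.ik([*HOLES[0],54],q(RX+f*np.pi)), "jar",env.ik([*KN,193],q(A0+np.pi/2+f*np.pi)))
E
```

```text
-1 0 [-0.53  0.51  1.29 -0.    1.34 -2.27]
-1 1 None
-1 2.0 [-0.52  0.68  1.   -0.    1.46  2.03]
0 0 [-0.53  0.51  1.29 -0.    1.34  0.87]
0 1 [-0.56  0.59  1.16 -0.    1.39 -0.15]
0 2.0 [-0.52  0.68  1.   -0.    1.46 -1.11]
1 0 [-0.53  0.51  1.29 -0.    1.34 -2.27]
1 1 None
1 2.0 [-0.52  0.68  1.   -0.    1.46  2.03]
plug -1 None jar [-0.53  0.51  1.31 -0.    1.32 -2.27]
plug 0 [ 0.06  0.67  1.43 -0.    1.04 -0.2 ] jar [-0.53  0.51  1.31 -0.    1.32  0.87]
plug 1 None jar [-0.53  0.51  1.31 -0.    1.32 -2.27]
```

Run:
```python
from h import *
np.set_printoptions(precision=1,suppress=True)
def S(l):
    s=readout.get_state();print(l,round(s["t"],2),s["eef_pos"],"F",s["ft_force"],"open",round(s["opening"],3),"ff",round(s["finger_force"],1))
env.movep(knob(0,80),kq(0,0))
if env.move_straight(knob(0),150,threshold=12): S("contact!"); raise SystemExit
claw.clamp(20);S("clamped")
for th in np.linspace(0,1.95,9)[1:]:
    env.move_straight(knob(th),70,attitude=kq(th,0));S(round(th,2))
claw.open_jaws();env.move_straight(knob(1.95,80),200);S("up")
env.movep([*HOLES[0],150],q(RX));S("rack")
for n in("top","side"):cv2.imwrite(f"pics/{n}1.png",optics.snapshot(n))
t=cv2.imread("pics/top1.png");s=cv2.imread("pics/side1.png")
r=lambda i,x,y,w,h,f:cv2.resize(i[y:y+h,x:x+w],(w*f,h*f),interpolation=cv2.INTER_CUBIC)
cv2.imwrite("pics/c3.png",np.hstack([r(t,405,228,65,75,6),r(s,355,140,65,75,6)]))
```

```text
clamped 3.21 [ 569.3 -203.5  202.7] F [  3.9 -18.7  -2.3] open 0.153 ff 24.9
0.24 3.6 [ 571.6 -211.2  202.6] F [-2.5 -5.8  3.4] open 0.153 ff 25.1
0.49 3.99 [ 576.8 -220.5  202.6] F [-4.  -5.9  3.9] open 0.151 ff 25.1
0.73 4.38 [ 584.4 -228.9  202.6] F [-5.5 -8.3  3.9] open 0.151 ff 25.1
0.98 4.78 [ 593.8 -235.2  202.7] F [ -4.1 -11.7   2.7] open 0.15 ff 25.0
1.22 5.17 [ 604.4 -239.1  202.7] F [ -2.8 -13.8   1.8] open 0.151 ff 24.9
1.46 5.56 [ 615.7 -240.3  202.8] F [  0.6 -16.6   1.5] open 0.154 ff 24.8
1.71 5.95 [ 627.  -238.7  202.9] F [  3.9 -17.9  -0.2] open 0.152 ff 24.7
1.95 6.34 [ 637.7 -234.   202.9] F [  9.7 -17.6  -1.4] open 0.152 ff 24.6
up 7.58 [ 636.2 -230.4  281. ] F [-0.3 -0.  -0.9] open 1.0 ff 0.0
rack 9.08 [590.  149.7 150.2] F [ 0.8 -0.3 -0.1] open 1.002 ff 0.0
```

View pics/c3.png

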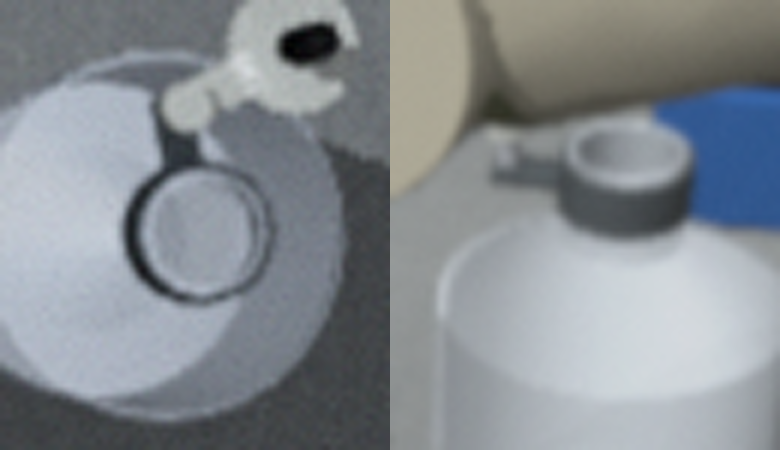

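The neck is open, with the rim centred at about top (438,267) and side (395,166). The cover is swung up-right to about 1.95 rad. The clamp shifted the tool 4 mm in y against the cover's stop, so I'll recompute the mouth position.

Run:
```python
from h import *
np.set_printoptions(precision=1,suppress=True)
T=lambda x,y:(405+(x+.5)/6-.5,228+(y+.5)/6-.5); Sd=lambda x,y:(355+(x-390+.5)/6-.5,140+(y+.5)/6-.5)
print("top ctr",onz("top",T(200,232),190),"side ctr",onz("side",Sd(630,155),190),tri(T(200,232),Sd(630,155)))
print("top L/R z190",[onz("top",T(x,232),190) for x in(140,265,250)],"side L/R",[onz("side",Sd(x,150),190) for x in(565,695)])
print("ring L/R z176",[onz("top",T(x,232),z) for x,z in((123,168),(273,187))],[onz("top",T(200,y),187) for y in(165,303)])
print("pivot top",onz("top",T(188,108),199),"knob now",onz("top",T(309,42),231))
```

```text
top ctr [ 571.  -200.2] side ctr [ 566.6 -197.7] (array([ 569.7, -201.6,  187.2]), [np.float64(1.5558317872088725), np.float64(1.5558317872090004)])
top L/R z190 [array([ 570.5, -178.6]), array([ 571.5, -223.8]), array([ 571.4, -218.3])] side L/R [array([ 589.5, -190.3]), array([ 546.6, -212.1])]
ring L/R z176 [array([ 570.8, -177.4]), array([ 571.7, -227.5])] [array([ 595. , -200.7]), array([ 545.8, -201.3])]
pivot top [ 614.5 -193.2] knob now [ 636.6 -227.6]
```

```bash
sed -i 's/^KN=.*;RAD/KN=np.array([569.5,-202.]);PV=np.array([613.5,-194.]);RAD/' h.py
cat >> h.py <<'E'
def S(l):
    s=readout.get_state();print(l,round(s["t"],2),s["eef_pos"].round(1),"F",s["ft_force"].round(1),"open",round(s["opening"],3),"ff",round(s["finger_force"],1))
    return s
def plug(i):
    p=HOLES[i];qj=q(A0+np.pi/2)
    env.movep([*p,150],q(RX))
    if env.move_straight([*p,54],150,threshold=10): S("contact at pick"); env.move_straight([*p,150],150); return False
    claw.clamp(40);S("grip")
    env.move_straight([*p,110],120)
    env.move_straight([*p,270],300)
    if S("lift")["opening"]<.1: return False
    env.movep([*KN,270],qj)
    if env.move_straight([*KN,194],120,threshold=8): S("contact at neck"); return False
    S("in neck")
    cv2.imwrite(f"pics/n{i}s.png",optics.snapshot("side"))
    claw.open_jaws();env.sleep(.2)
    env.move_straight([*KN,270],250);S("done")
    cv2.imwrite(f"pics/n{i}d.png",optics.snapshot("side"))
    return True
E
python3 - <<'E'
from h import *
print(plug(0))
a=[cv2.resize(cv2.imread(f"pics/n0{c}.png")[110:260,340:440],None,fx=4,fy=4) for c in"sd"]
cv2.imwrite("pics/c4.png",np.hstack(a))
E
```

```text
grip 10.89 [589.5 150.5  54. ] F [-0.5  0.9  0.5] open 0.125 ff 39.0
lift 12.19 [589.  150.4 268.2] F [-0.8  0.  -1. ] open 0.124 ff 39.1
in neck 14.3 [ 569.9 -202.   194.9] F [ 0.2  0.3 -0.5] open 0.118 ff 39.1
done 15.72 [ 569.6 -202.1  270.6] F [-0.7  0.6  0. ] open 1.0 ff 0.0
True
```

View pics/c4.png

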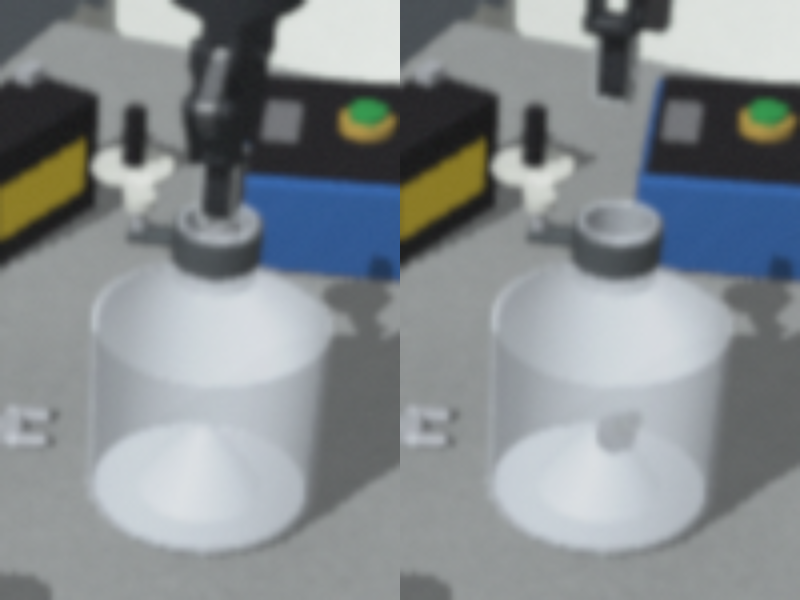

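Left: the plug sits centred in the neck. Right: it has dropped, with its hex showing at about (617,430) in the crop, on the dome. Next are the other two.

Run:
```python
from h import *
ok=plug(1) and plug(2)
print(ok)
env.movep([450,-100,330],q(A0+np.pi/2))
cv2.imwrite("pics/top2.png",optics.snapshot("top"));cv2.imwrite("pics/side2.png",optics.snapshot("side"));S("end")
r=lambda i,x,y,w,h,f:cv2.resize(i[y:y+h,x:x+w],(w*f,h*f),interpolation=cv2.INTER_CUBIC)
s=cv2.imread("pics/side2.png");t=cv2.imread("pics/top2.png")
cv2.imwrite("pics/c5.png",np.hstack([r(s,345,140,90,120,4),r(t,390,220,90,120,4)]))
```

```text
grip 18.77 [576.5 198.5  53.9] F [-0.3 -0.3 -0.6] open 0.123 ff 38.9
lift 20.07 [576.1 198.4 268.4] F [-0.5  0.2 -0.8] open 0.119 ff 39.2
in neck 22.33 [ 569.9 -202.   194.9] F [-0.5  0.3  0.1] open 0.121 ff 39.2
done 23.75 [ 569.6 -202.1  270.6] F [-0.3 -0.4 -1.4] open 1.003 ff 0.0
grip 26.96 [564.4 247.   53.9] F [ 0.3 -0.2 -1.2] open 0.125 ff 38.9
lift 28.26 [564.1 246.9 268.4] F [-0.2 -1.3 -1.2] open 0.123 ff 39.1
in neck 30.69 [ 569.9 -202.   194.9] F [-0.4  0.2  0.1] open 0.123 ff 39.1
done 32.11 [ 569.6 -202.   270.6] F [-0.2 -0.6 -1. ] open 1.001 ff 0.0
True
end 32.97 [ 450.7 -100.8  328.8] F [ 0.3 -0.6 -0.6] open 1.001 ff 0.0
```

View pics/c5.png

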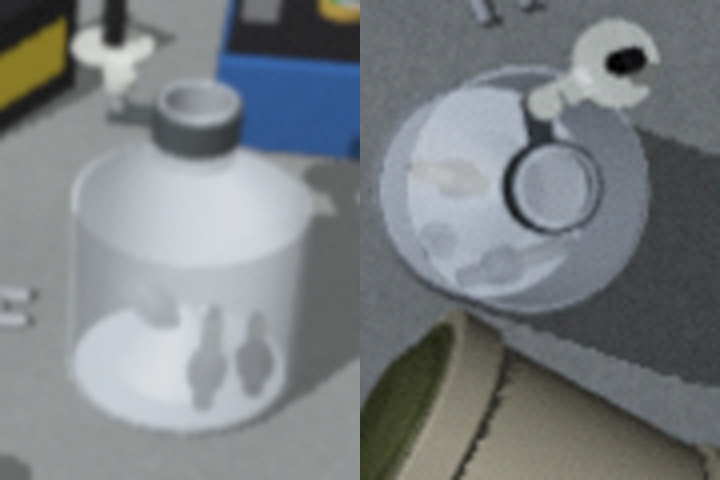

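All three plugs are inside the jar. Now I'll close the cover, pushing gently into the stop.

Run:
```python
from h import *
e=np.array([637.5,-233.]);d=e-PV;th0=(np.arctan2(*d[::-1])-A0)%(2*np.pi);print("th0",th0)
env.movep(knob(th0,80),kq(th0,0))
if env.move_straight(knob(th0),150,threshold=12): S("contact!"); raise SystemExit
claw.clamp(20);S("clamped")
for th in np.linspace(th0,0.1,9)[1:]:
    env.move_straight(knob(th),70,attitude=kq(th,0));S(round(th,2))
print(env.move_straight(knob(-.15),20,attitude=kq(-.05,0),threshold=18));S("home")
env.sleep(.3);S("held")
claw.open_jaws();S("open");env.move_straight(readout.get_state()["eef_pos"]+[0,0,100],200)
env.movep([400,0,330],q(RX))
cv2.imwrite("pics/top3.png",optics.snapshot("top"));cv2.imwrite("pics/side3.png",optics.snapshot("side"));S("end")
t0,s0,t,s=[cv2.imread(f"pics/{n}.png") for n in("top0","side0","top3","side3")]
r=lambda i,x,y,w,h,f:cv2.resize(i[y:y+h,x:x+w],(w*f,h*f),interpolation=cv2.INTER_CUBIC)
cv2.imwrite("pics/c6.png",np.vstack([np.hstack([r(t0,400,232,70,70,4),r(t,400,232,70,70,4)]),np.hstack([r(s0,360,140,70,70,4),r(s,360,140,70,70,4)])]))
```

```text
th0 1.9425978095309653
clamped 36.03 [ 637.1 -232.4  202.2] F [-0.5 -0.2  1.7] open 0.156 ff 21.8
1.71 36.42 [ 627.8 -236.5  202.2] F [-0.9  1.6  1.6] open 0.157 ff 21.9
1.48 36.8 [ 617.8 -238.4  202.1] F [-0.9  4.8  2.3] open 0.156 ff 22.0
1.25 37.18 [ 607.7 -237.9  202.1] F [-0.1  5.4  1.2] open 0.153 ff 22.0
1.02 37.57 [ 597.9 -235.1  202.1] F [1.2 5.8 2. ] open 0.153 ff 22.0
0.79 37.95 [ 589.  -230.2  202.1] F [3.8 5.8 1.4] open 0.15 ff 21.9
0.56 38.33 [ 581.5 -223.4  202.1] F [7.  6.5 1.5] open 0.155 ff 21.9
0.33 38.72 [ 575.8 -215.1  202.1] F [ 8.1  5.6 -0.5] open 0.156 ff 21.8
0.1 39.1 [ 572.1 -205.8  202.1] F [ 9.8  3.4 -0.4] open 0.159 ff 21.7
True
home 39.47 [ 571.8 -203.6  202.1] F [ 2.5 -3.1  1. ] open 0.154 ff 22.2
held 39.77 [ 571.8 -203.5  202.1] F [ 3.2 -5.2  1.4] open 0.154 ff 22.2
open 40.46 [ 571.  -202.5  201.8] F [0.6 1.  0.1] open 0.999 ff 0.0
end 42.46 [ 4.003e+02 -4.000e-01  3.296e+02] F [ 0.8 -0.7 -0.5] open 1.003 ff 0.0
```

View pics/c6.png

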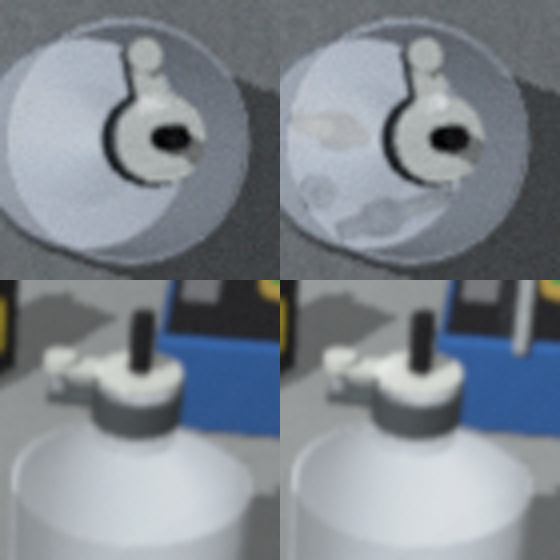

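View pics/side3.png

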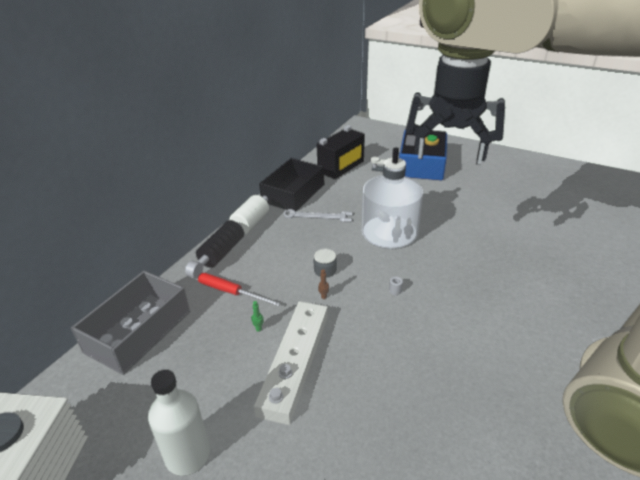

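The cover looks the same as at the start, and the rack holds only the two bolts. The stop force was low, though, so I'll compare the knob pixels and push once more to be sure it is fully home.

Run:
```python
from h import *
def cen(n,b):
    i=cv2.imread(f"pics/{n}.png").max(2).astype(float);x,y,w,h=b;m=np.clip(70-i[y:y+h,x:x+w],0,50)
    yy,xx=np.mgrid[:h,:w];return round((xx*m).sum()/m.sum()+x,2),round((yy*m).sum()/m.sum()+y,2)
for a in(0,3):print(cen(f"top{a}",(436,260,14,12)),cen(f"side{a}",(390,147,12,13)))
k=np.array([571.,-203.5,TZ]);u=np.array([-np.sin(A0),np.cos(A0),0])  # +theta tangential
env.movep(k+[0,0,80],kq(0,0))
if env.move_straight(k,150,threshold=12): S("contact!"); raise SystemExit
claw.clamp(20);S("clamped")
for d in(1,2,3,4):
    env.move_straight(k-u*d,15);S(f"push{d}")
env.move_straight(k,15);S("relax")
claw.open_jaws();env.move_straight(k+[0,0,100],200)
env.movep([400,0,330],q(RX));S("end")
for n in("top","side"):cv2.imwrite(f"pics/{n}4.png",optics.snapshot(n))
print(cen("top4",(436,260,14,12)),cen("side4",(390,147,12,13)))
```

```text
(np.float64(442.3), np.float64(266.12)) (np.float64(395.26), np.float64(153.91))
(np.float64(441.94), np.float64(266.25)) (np.float64(395.25), np.float64(154.02))
clamped 45.06 [ 571.1 -203.7  202.2] F [-0.8 -2.4  1.1] open 0.15 ff 21.8
push1 45.31 [ 571.  -203.6  202.2] F [ 2.1 -5.9  0.4] open 0.155 ff 21.8
push2 45.56 [ 571.  -203.5  202.2] F [  2.5 -10.2  -2. ] open 0.156 ff 21.7
push3 45.81 [ 571.  -203.4  202.3] F [  4.5 -14.7  -2.6] open 0.155 ff 21.8
push4 46.06 [ 571.  -203.3  202.3] F [  5.7 -18.9  -4.6] open 0.154 ff 21.9
relax 46.48 [ 571.  -203.7  202.2] F [ 0.4 -3.8  1.4] open 0.15 ff 22.0
end 49.08 [ 4.002e+02 -3.000e-01  3.296e+02] F [ 0.6  0.2 -0.3] open 0.999 ff 0.0
(np.float64(441.92), np.float64(266.27)) (np.float64(395.25), np.float64(154.03))
```

The force rose to 19 N with no movement, so the cover is on its stop.

```bash
python3 -c "
from cell import env
print(env.sign_off())"
```

```text
the job is handed in; nothing more can be done
None
```

All three plugs are in the jar, the cover is home against its stop, the bolts and everything else were left in place, and the job was handed in at about 49 s.

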